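# Peel the stuck top tray off the stack and hold it over the pad

## Task

The nested steel trays stick together with old oil: peel the top one off by its ear, lifting that corner first while the opposite corner still rests on the stack, then take the tray right off. Hold it up level and open side up, centred over the cork pad and about 15 cm above it, ready for screws to be counted into it; finish while still holding it there, without setting it down or letting go. Leave the other things on the bench alone.

Things in the scene. Friction and masses are not known exactly. Their poses are not given: they have to be found in the camera images.
- tray_mid (a point): the top tray, to be peeled off: square pressed-steel tray, open at the top, 130 x 130 mm over its rim, 24 mm deep, 0.15 kg. Point: its centre, 12 mm above its underside, 12 mm below its top. z up; x points along the diagonal to the corner with its ear; the rim's corners lie 92 mm out on +x, -x, +y, -y. Near each corner a 4.5 mm high foot under the pan sticks in old oil with a few newtons until it is lifted clear
- tray_ear (a point): centre of the top tray's ear: an upright flat steel tab beyond its +x corner, 26 mm long along the tray's x (96 to 122 mm from the tray's centre), 6 mm thick (along y), 24 mm high; grip it across the 6 mm. Free space beside, above and below it. It lies 109 mm along x and 16 mm above the centre point; axes as the tray's
- tray_far (a point): the top tray's corner opposite its ear: underside of the rim, 92 mm from the centre along -x, 4 mm above the centre point; the tray tips about this corner when its ear is lifted
- stack: the rest of the stack: four trays of the same kind nested 8 mm apart on a dark wooden board 150 x 150 x 12 mm, all fixed to the bench, rim top 60 mm up. Origin: centre of the board's underside. Heading as the top tray's; its ears stand at the +y, -y and -x corners, so only the top tray has one at +x. The top tray's pan sits 44 mm above this origin
- stack_far (a point): point on the rim's top at the stack's -x corner, 92 mm from its centre and 60 mm above the bench, where the top tray's far corner rests at the start
- pad_mid (a point): centre of the top face of the square cork pad, 150 x 150 x 6 mm, fixed flat on the table beside the stack
- tape: bystander: roll of paper tape lying flat, 76 mm across, 24 mm high; leave it where it lies
- jar: bystander: small closed glass jar, 48 mm across, 60 mm high; leave it where it lies
- chisel: bystander: wood chisel lying down, about 265 mm long, 25 mm high; leave it where it lies
- driver: bystander: screwdriver lying down, handle of dark wood; leave it where it lies
- mallet: bystander: wooden mallet lying down, about 230 mm long, 64 mm high; leave it where it lies
- offcut: bystander: offcut of dark wood, 110 x 60 x 22 mm; leave it where it lies
- square: bystander: carpenter's try square lying flat, wooden stock 100 mm, steel blade 130 mm; leave it where it lies

How it is judged:
On the way, in this order (a step that is already met when the one before it is completed fails the run):
1. the ear corner is lifted at least 15 mm while the opposite corner still rests on the rim below (z of tray_ear in the frame of stack above 0.087 m and distance between tray_far and stack_far below 0.015 m), for 0.1 s.
2. the whole tray is off the stack (z of tray_far in the frame of stack above 0.082 m and z of tray_ear in the frame of stack above 0.087 m), for 0.1 s.
At the end, for the whole second after the job is handed in: The gripper still holds the tray; its centre is 85 to 280 mm above the table and within 50 mm sideways of the pad's centre, tilted less than 0.22 rad, open side up and still, clear of the other trays (height (world z) of tray_mid between 0.085 and 0.28 m and horizontal distance between tray_mid and pad_mid below 0.05 m and angle between tray_mid's own z axis and vertical below 0.22 rad and contact force between the fingers and tray above 1 N and contact force between tray and stack below 0.1 N and linear speed of tray below 0.05 m/s); the arm keeps its last pose, push and grip.
It fails at once if a bystander is pushed more than 25 mm (distance of any of tape, jar, chisel, driver, mallet, offcut, square from where it was at the start of the episode above 0.025 m).
It also fails if it takes over 46 s, if anything falls off the work surface, if the arm or the gripper's body presses on something with over 40 N, if the wrist force passes 120 N, or if a joint passes its speed limit or range.

## Robot

A 7-joint arm with a two-finger parallel gripper is mounted at the origin on the work surface. World frame = base frame: x ahead of the robot, y to its left, z up, the work surface at z = 0. Lengths are in m, angles in rad, forces in N, time in s.
With the tool pointing down it reaches from about 0.425 to 1.025 m from the base axis. Payload 3.6 kg.
Tool frame: the origin (TCP) lies on the centre line of the jaws, within the pads' length; the fingertips stand 22 mm ahead of it and the grasp point (between the pads) lies 3 mm ahead of it (manip.tip_reach is the z of the fingertips in the tool frame, in m); z points along the fingers, y is the direction in which the jaws open and shut (so a half turn about z gives the same grasp; the last joint's range is limited). The gripper opens to 85 mm and grips with 20 to 120 N. Pads are 22 mm wide; open, the fingers measure 114 mm over their backs; the gripper's body (76 mm by 85 mm) begins 54 mm behind the grasp point. The pads swing forward as they close: fully open they stand 13 mm farther back than shut.
Start: joints at [1.093, 0.591, 0.048, 1.609, -0.033, 0.943, -0.034], TCP at [0.271, -0.672, 0.253] pointing down, gripper open.
Joint ranges: [-2.69, 2.69], [-0.47, 2.24], [-1.27, 1.36], [0.19, 2.51], [-1.53, 4.68], [0.08, 2.07], [-3.09, 3.09]. Speed limits (rad/s): [2.57, 2.57, 3.14, 3.14, 3.14, 3.14, 3.14].

## Interface

Orientations are given as a unit quaternion [w, x, y, z].
In Python, from bench import manip, get_image, job gives the robot as it stands. The module is installed in compiled form; this text tells all that it offers.
- The arm moves only by the tool play_rows, never from a script. Its argument "moves" is a list that holds one entry, the list of rows, each a list of 7 numbers: the shift along the tool's x, y, z in mm, then the turn, a rotation vector about the tool's x, y, z in rad, then the opening, from 0 (shut) to 1 (fully open). In form: [[[dx, dy, dz, ax, ay, az, jaw], ...]]. A call has 1 to 12 rows; each row is the pose to reach, as a shift and turn from the pose commanded when the call began, along the tool's axes at that moment; what a row does not reach only later rows make up. A row lasts 1/12 s, in which the tool goes at most 41.7 mm and 7.16 degrees, less where a joint would pass 70% of its speed; a pose out of reach is approached as far as the arm can. A call with a gripper value outside its range is refused whole. The fingers move at their own pace and stop on an object; "force" is the grip in N (left out, the last holds). Time passes only in rows, so rows that repeat a pose let the fingers close. It gives the time, the measured TCP pose, the force and the opening at its end, in the units of the state.
- manip.sense(): the state, without advancing time (a new reading comes with each control period).
- get_image(name): name is "scene" or "side" or "wrist"; returns a dict with "frame" (384x512x3 uint8, red, green, blue), "z_map" (384x512 float32, m along the optical axis (not along the pixel's ray), 0 where there is no reading), "K" (3x3 intrinsics, pixels), "origin" and "orientation" of the camera in the world; the wrist camera has in their place "mount" (4x4, takes a point from camera to tool coordinates, whose origin is the TCP and whose axes are the flange's). Camera axes: x right, y down, z forward; pixel columns grow to the right and rows downward; lengths in m; the calibration is good to about 2 mm. A picture is of the moment at which its call begins: read the wrist's pose just before it.
- job.hand_in(): hands the job in, once; it reports no verdict.
The state is a dict: "time": time; "joint_pos": joint angles; "qvel": joint speeds; "tau": joint torques, N m; "tcp_pos": TCP position; "tool_rot": TCP orientation; "force": force on the tool from outside, world axes, zero at the start; "ft_torque": the same for the moment, N m; "opening": opening from 0.0 (shut) to 1.0 (fully open).
Only numpy, scipy, OpenCV 4.12 (cv2) and the standard library are available. Lean on these libraries where they do the work, as an engineer would, in place of code of your own. Each camera call takes 0.05 s, during which the arm holds its last target. There are 200 camera calls.

## Working session

There is one attempt and no reset: what is moved stays moved. The work goes in short steps, Python scripts to look and compute and a tool call to move; the robot and the scene stay as the last step left them, time stands still between calls to the robot, and variables do not carry over. Pictures are saved under pics/ and viewed, about 8 in all and at most 12, crops included, and the job is handed in when it is done.

Besides the shell and the picture viewer there is one more tool, called in YAML: its name, and indented under it one key for each argument. play_rows: Moves the arm, as the interface text tells. Its arguments: {"type":"object","properties":{"moves":{"type":"array"},"force":{"type":"number"}},"required":["moves"]}

```bash
mkdir -p pics; cat > h.py <<'E'
import numpy as np, cv2
from scipy.spatial.transform import Rotation as R
from bench import manip, get_image, job
def q2R(q): return R.from_quat([q[1],q[2],q[3],q[0]]).as_matrix()
def cam(name):
    s=manip.sense(); im=get_image(name)
    if name=="wrist":
        M=np.array(im["mount"]); Rt=q2R(s["tool_rot"])
        Rc=Rt@M[:3,:3]; o=Rt@M[:3,3]+np.array(s["tcp_pos"])
    else:
        o=np.array(im["origin"]); q=np.array(im["orientation"]); Rc=q2R(q) if q.size==4 else q
    K=np.array(im["K"]); z=im["z_map"]
    v,u=np.mgrid[:z.shape[0],:z.shape[1]]
    P=np.stack([(u-K[0,2])/K[0,0]*z,(v-K[1,2])/K[1,1]*z,z],-1)@Rc.T+o
    P[z==0]=np.nan
    return im["frame"],P,dict(K=K,R=Rc,o=o)
def save(n,f,s=1): cv2.imwrite("pics/"+n+".png",cv2.resize(f[:,:,::-1],None,fx=s,fy=s,interpolation=cv2.INTER_CUBIC))
E
python3 - <<'E'
from h import *
s=manip.sense(); print(s["time"],s["tcp_pos"],s["tool_rot"],s["opening"],manip.tip_reach)
for n in ["scene","side"]:
    f,P,c=cam(n); save(n,f,1.5); np.savez(n,f=f,P=P,**c); print(n,c["o"],c["R"][:,2])
E
```

```text
0.0 [ 0.27118707 -0.67151535  0.25211399] [-1.10994859e-03  9.81634546e-01  1.90767674e-01 -2.82793036e-04] 1.0020492360508666 0.022
scene [1.20673747 0.7275519  1.24863405] [-0.4727253  -0.46336453 -0.74954927]
side [0.02027543 0.66172678 0.92691378] [ 0.39272631 -0.56181212 -0.72810245]
```

View pics/scene.png

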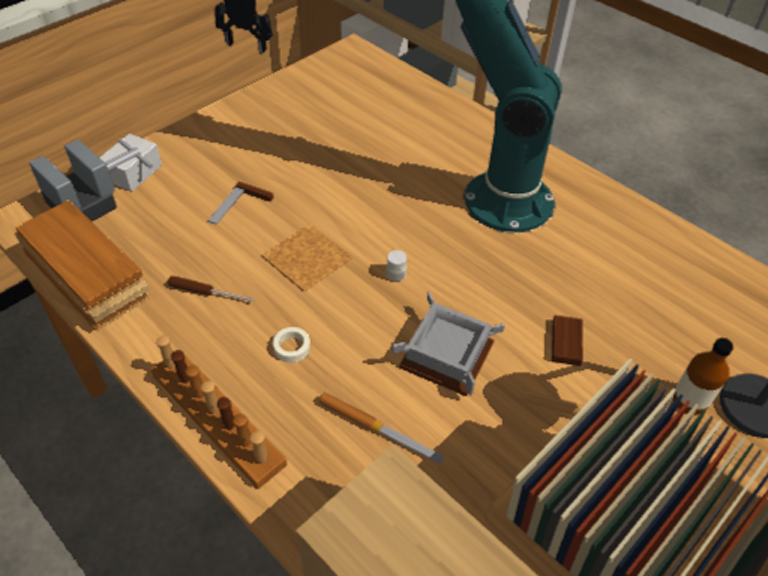

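View pics/side.png

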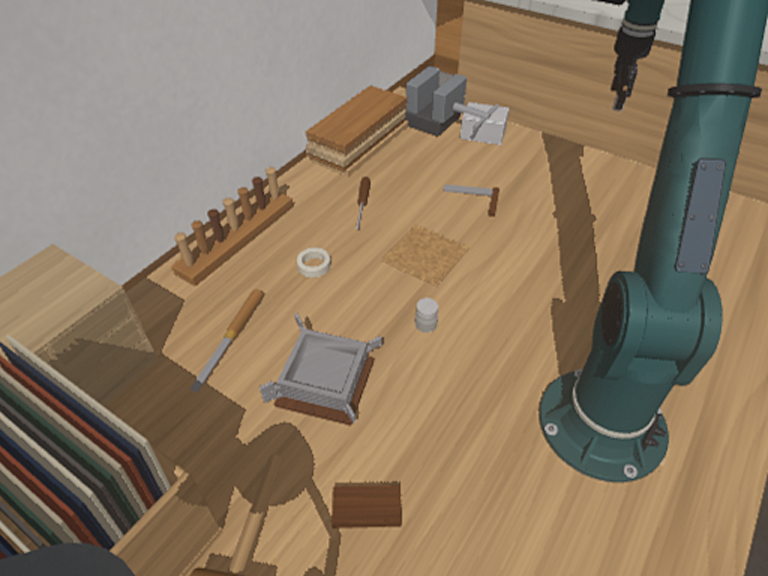

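The scene view shows the tray stack at about (450,345), the pad at (307,257), and the jar at (397,265) between them. In the side view the ears are at about (302,322), (375,343), (270,390) and (352,408). Next I'll measure them and crop the ears.

```bash
python3 - <<'E'
from h import *
a=np.load("scene.npz");b=np.load("side.npz")
ca=a["f"][185:275,250:345]; cb=b["f"][200:290,165:260]
import cv2
m=np.hstack([cv2.resize(x,(400,380),interpolation=cv2.INTER_CUBIC) for x in (ca,cb)]); save("crop",m)
for n,d,pix in [("scene",a,[(300,230)]),("side",b,[(215,245)])]:
    P=d["P"]; u,v=pix[0]; print(n,"pan",P[v,u])
    c=P[v,u]
    near=(np.hypot(P[...,0]-c[0],P[...,1]-c[1])<0.15)
    Q=P[near&(P[...,2]>0.045)&(P[...,2]<.1)]
    top=Q[Q[:,2]>0.0705]; print(len(Q),len(top))
    r,_box,_=cv2.minAreaRect(Q[(Q[:,2]<0.070)][:,:2].astype(np.float32)),0,0
    print("rect",r)
    # cluster points outside rim radius
    ctr=np.array(r[0]); 
    O=Q[np.hypot(*(Q[:,:2]-ctr).T)>0.094]
    ang=np.degrees(np.arctan2(*(O[:,:2]-ctr).T[::-1]))
    k=np.round(ang/15)
    for g in sorted(set(k)):
        s=O[k==g]; print(g*15,len(s),s.mean(0).round(4),s.max(0).round(4),s.min(0).round(4))
f=None
for n,d,px in [("scene",a,[(265,256),(233,200)]),("side",b,[(285,255)]) ]:
    hsv=cv2.cvtColor(d["f"],cv2.COLOR_RGB2HSV)
for n,d,box in [("scene",a,(170,235,148,195)),("side",b,(252,315,150,192))]:
    P=d["P"][box[2]:box[3],box[0]:box[1]]; q=P[(P[...,2]>0.0035)&(P[...,2]<0.012)]
    r=cv2.minAreaRect(q[:,:2].astype(np.float32)); print(n,"pad",len(q),q.mean(0),r)
E
```

```text
scene pan [0.47109922 0.21510018 0.04453334]
1593 131
rect ((0.46813803911209106, 0.20988865196704865), (0.1738378405570984, 0.1727481484413147), 19.346275329589844)
-120.0 30 [0.4203 0.1114 0.0627] [0.4276 0.1251 0.0757] [0.4139 0.1    0.0456]
-30.0 55 [0.5649 0.1607 0.0752] [0.5785 0.1723 0.0868] [0.5524 0.1516 0.058 ]
60.0 49 [0.5178 0.3066 0.0641] [0.5235 0.3184 0.0768] [0.5092 0.2937 0.0465]
150.0 33 [0.3717 0.2574 0.0555] [0.3823 0.2634 0.0639] [0.358  0.2501 0.0451]
side pan [0.46955429 0.20749301 0.04463281]
1922 64
rect ((0.46602755784988403, 0.21131862699985504), (0.1747550517320633, 0.1747893989086151), 18.92078399658203)
-120.0 54 [0.4161 0.1157 0.0589] [0.4255 0.1273 0.069 ] [0.4096 0.1009 0.0463]
-30.0 35 [0.5607 0.1644 0.076 ] [0.5752 0.1718 0.0843] [0.5503 0.1557 0.0614]
60.0 84 [0.5128 0.3086 0.0629] [0.5215 0.3201 0.0777] [0.5057 0.2954 0.045 ]
150.0 37 [0.3671 0.2611 0.055 ] [0.3804 0.2672 0.0625] [0.3554 0.2527 0.0454]
scene pad 1287 [ 0.4989831  -0.20443223  0.00656018] ((0.5023680925369263, -0.21408939361572266), (0.22149673104286194, 0.2299589365720749), 46.829463958740234)
side pad 1036 [ 0.48982411 -0.19757261  0.00571758] ((0.4892715811729431, -0.19720754027366638), (0.1905578374862671, 0.18872219324111938), 15.37902545928955)
```

View pics/crop.png

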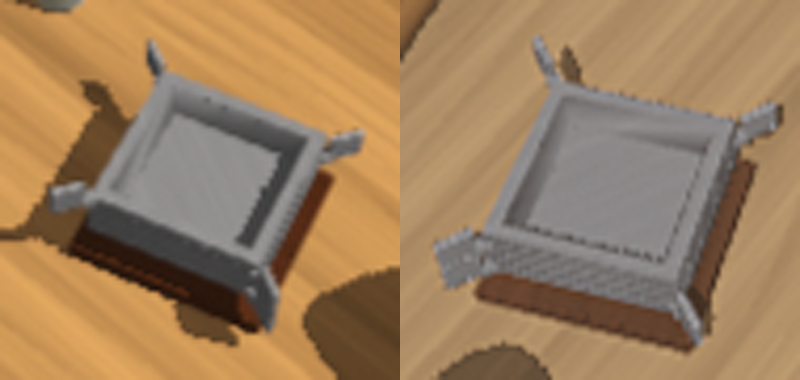

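The single, highest ear is the one at (0.563, 0.162), which is the lower-left ear in both crops, with its top at about 84 mm. The tray's +x heading is about -26.6°. Next I'll fix the pad centre from its corners and compute the approach.

```bash
cat >> h.py <<'E'
def rel(pos,ang_x=None,Rtgt=None):
    """shift (mm) and rotvec in present tool axes to world pos / tool x heading (deg), tool down"""
    s=manip.sense(); Rt=q2R(s["tool_rot"]); p=np.array(s["tcp_pos"])
    if Rtgt is None:
        a=np.radians(ang_x); x=np.array([np.cos(a),np.sin(a),0]); z=np.array([0,0,-1.]); Rtgt=np.stack([x,np.cross(z,x),z],1)
    print("shift",(Rt.T@(np.array(pos)-p)*1e3).round(1),"rot",R.from_matrix(Rt.T@Rtgt).as_rotvec().round(4))
E
python3 - <<'E'
from h import *
for n,c in [("scene",[(265,256),(305,227),(350,258),(307,289)]),("side",[(384,256),(412,229),(468,247),(434,284)])]:
    d=np.load(n+".npz"); K,Rc,o=d["K"],d["R"],d["o"]; W=[]
    for u,v in c:
        r=Rc@np.array([(u/1.5-K[0,2])/K[0,0],(v/1.5-K[1,2])/K[1,1],1]); W.append(o+r*(0.006-o[2])/r[2])
    W=np.array(W); print(n,W[:,:2].round(3).tolist(),"mean",W.mean(0).round(4), [round(np.linalg.norm(W[i]-W[i-1]),3) for i in range(4)])
rel([0.5645,0.162,0.22],153.4)
E
```

```text
scene [[0.566, -0.269], [0.437, -0.277], [0.429, -0.128], [0.562, -0.125]] mean [ 0.4987 -0.1998  0.006 ] [np.float64(0.143), np.float64(0.129), np.float64(0.149), np.float64(0.134)]
side [[0.565, -0.14], [0.562, -0.256], [0.418, -0.274], [0.423, -0.126]] mean [ 0.492  -0.1991  0.006 ] [np.float64(0.143), np.float64(0.117), np.float64(0.145), np.float64(0.148)]
shift [ 584.1 -663.1   33.5] rot [-1.1000e-03 -2.2000e-03 -2.2935e+00]
```

play_rows:
  moves:
    - [[24,-28,1,0,0,-0.095,1],[49,-55,3,0,0,-0.19,1],[73,-83,4,0,0,-0.285,1],[97,-110,5,0,0,-0.38,1],[122,-138,7,0,0,-0.48,1],[146,-166,8,0,0,-0.575,1],[170,-193,9,0,0,-0.67,1],[195,-221,11,0,0,-0.765,1],[219,-249,12,0,0,-0.86,1],[243,-276,14,0,0,-0.955,1],[268,-304,15,0,0,-1.05,1],[292,-331,16,0,0,-1.145,1]]

```text
time: 1.1
tcp_pos: [0.4183, -0.254, 0.2371]
tool_rot: [-0.0, 0.72, 0.694, -0.0]
force: [-0.2, 0.2, 0.5]
opening: 0.999
```

```bash
python3 - <<'E'
from h import *
print(manip.sense()["joint_pos"]); rel([0.5645,0.162,0.22],153.4)
E
```

```text
[ 0.70785311  0.33571263 -0.31857587  2.13420356  0.16193174  0.6943961
  0.24373693]
shift [421.2 130.6  17.1] rot [-3.0000e-04 -4.0000e-04 -1.1438e+00]
```

play_rows:
  moves:
    - [[35,11,1,0,0,-0.095,1],[70,22,3,0,0,-0.19,1],[105,33,4,0,0,-0.285,1],[140,44,6,0,0,-0.38,1],[175,54,7,0,0,-0.475,1],[211,65,9,0,0,-0.57,1],[246,76,10,0,0,-0.665,1],[281,87,11,0,0,-0.76,1],[316,98,13,0,0,-0.86,1],[351,109,14,0,0,-0.955,1],[386,120,16,0,0,-1.05,1],[421,131,17,0,0,-1.144,1]]

```text
time: 2.1
tcp_pos: [0.5669, 0.1605, 0.2198]
tool_rot: [-0.0, 0.23, 0.973, -0.0]
force: [1.1, -0.1, 0.2]
opening: 0.999
```

```bash
python3 - <<'E'
from h import *
print(manip.sense()["joint_pos"].round(2),manip.sense()["qvel"].round(3)); rel([0.5645,0.162,0.22],153.4)
f,P,c=cam("wrist"); save("w1",f,1.5); np.savez("w1",f=f,P=P,**c)
q=P[(P[...,2]>0.078)&(P[...,2]<0.095)]; print("top of ear pts",len(q),q.mean(0) if len(q) else 0)
E
```

```text
[ 0.1   0.53 -0.63  1.93  0.42  0.82  0.34] [-0.536  0.377 -0.221 -0.545  0.292  0.331  0.339]
shift [ 2.8  0.3 -0.2] rot [-0.001  -0.0005 -0.0001]
top of ear pts 208 [0.59600359 0.18931198 0.08149442]
```

View pics/w1.png

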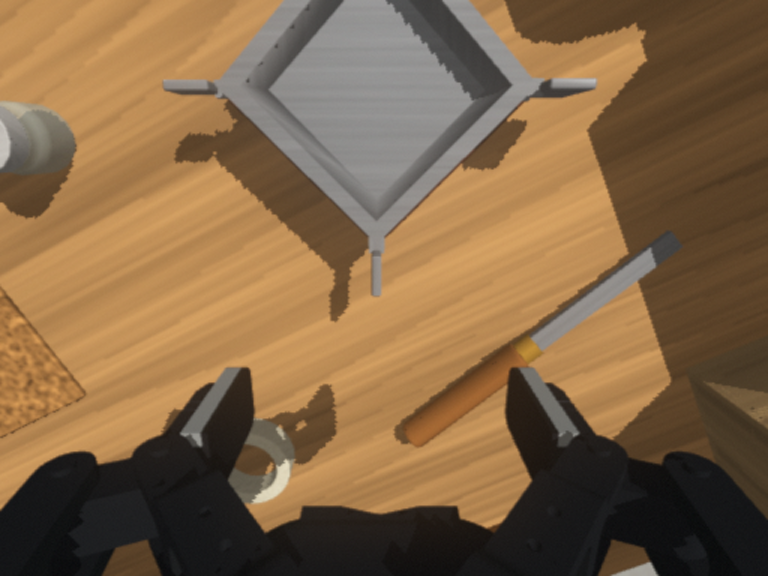

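The wrist view shows the single ear at (376,270), pointing straight down the image, so the yaw is right. The arm was still settling, so I'll measure again at rest.

```bash
cat > ear.py <<'E'
from h import *
s=manip.sense(); print(s["tcp_pos"].round(4),abs(s["qvel"]).max().round(3))
f,P,c=cam("wrist"); np.savez("w2",f=f,P=P,**c)
r=P[150:205,235:270]; m=(r[...,2]>0.055)&(r[...,2]<0.1); 
ctr=np.array([0.467,0.2106]); d=np.array([np.cos(np.radians(-26.6)),np.sin(np.radians(-26.6))]); nrm=np.array([-d[1],d[0]])
q=r[m]; L=(q[:,:2]-ctr)@d; t=(q[:,:2]-ctr)@nrm
k=(L>0.098)
print("ear n",k.sum(),"L",L[k].min().round(4),L[k].max().round(4),"t med",np.median(t[k]).round(4),"z",np.percentile(q[k][:,2],[10,50,90]).round(4))
A=np.polyfit(L[k],t[k],1); print("yaw err deg",np.degrees(np.arctan(A[0])))
top=k&(q[:,2]>0.078); print("top face mean",q[top].mean(0).round(4),top.sum(),"L",L[top].min(),L[top].max(),"t",t[top].min(),t[top].max())
T=q2R(s["tool_rot"]); print("in tool mm",(T.T@(q[top].mean(0)-s["tcp_pos"])*1e3).round(1))
E
python3 ear.py; python3 ear.py | head -2
```

```text
[0.5693 0.1706 0.221 ] 0.06
ear n 162 L 0.098 0.1203 t med -0.0022 z [0.0685 0.0819 0.0827]
yaw err deg -0.44587505251156795
top face mean [0.5634 0.1594 0.082 ] 140 L 0.0980327400336141 0.12034809477953205 t -0.00502767646009054 -0.00027990195696612596
in tool mm [  0.3 -14.3 138.9]
[0.5681 0.1674 0.2209] 0.069
ear n 163 L 0.098 0.1205 t med -0.0024 z [0.0785 0.0819 0.0827]
```

play_rows:
  moves:
    - [[0,0,20,0,0,0,1],[0,0,40,0,0,0,1],[0,0,60,0,0,0,1],[0,0,60,0,0,0,1],[0,0,60,0,0,0,1],[0,0,60,0,0,0,1],[0,0,60,0,0,0,1],[0,0,60,0,0,0,1]]

```text
time: 2.92
tcp_pos: [0.5676, 0.1592, 0.1616]
tool_rot: [0.001, 0.233, 0.973, 0.001]
force: [-0.2, -0.5, -0.2]
opening: 1.001
```

```bash
sed -i 's/r=P\[150:205,235:270\]/r=P[100:300,200:310]/' ear.py; python3 ear.py; python3 -c "
from h import *
rel([0.5637,0.1598,0.075],153.4); d=np.load('w2.npz'); save('w2',d['f'],1)"
```

```text
[0.5676 0.1592 0.1616] 0.004
ear n 235 L 0.0981 0.1218 t med -0.0024 z [0.0811 0.0819 0.0829]
yaw err deg -0.3652925106031
top face mean [0.5636 0.1592 0.0819] 235 L 0.09807876310320619 0.12175207691738721 t -0.005352359031857059 -8.321961866588006e-05
in tool mm [ 3.7 -1.9 79.6]
shift [ 3.8 -1.3 86.4] rot [ 0.0013  0.0015 -0.0049]
```

View pics/w2.png

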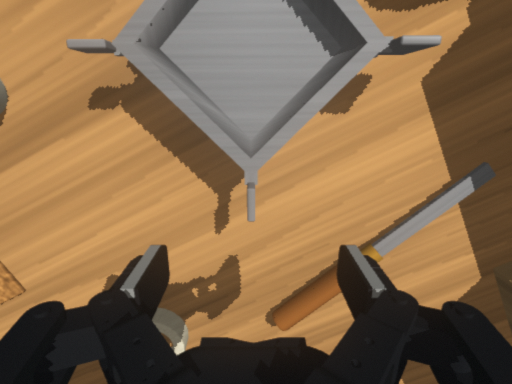

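The jaws straddle the ear: it is at column 251, and the jaw midpoint is about 252. Now I'll descend and grip.

play_rows:
  moves:
    - [[1,-0.5,20,0,0,-0.002,1],[2,-1,40,0,0,-0.005,1],[3,-1.5,60,0,0,-0.005,1],[3,-1.5,75,0,0,-0.005,1],[3,-1.5,87,0,0,-0.005,1],[3,-1.5,87,0,0,-0.005,1],[3,-1.5,87,0,0,-0.005,1],[3,-1.5,87,0,0,-0.005,1],[3,-1.5,87,0,0,-0.005,1]]
  force: 100

```text
time: 3.72
tcp_pos: [0.5643, 0.1596, 0.0744]
tool_rot: [0.001, 0.23, 0.973, 0.001]
force: [0.4, 0.1, 0.7]
opening: 1.0
```

play_rows:
  moves:
    - [[0,0,0,0,0,0,0.5],[0,0,0,0,0,0,0.3],[0,0,0,0,0,0,0.2],[0,0,0,0,0,0,0.1],[0,0,0,0,0,0,0],[0,0,0,0,0,0,0],[0,0,0,0,0,0,0],[0,0,0,0,0,0,0],[0,0,0,0,0,0,0],[0,0,0,0,0,0,0]]
  force: 100

```text
time: 4.55
tcp_pos: [0.5636, 0.1593, 0.0734]
tool_rot: [0.0, 0.23, 0.973, 0.0]
force: [-0.2, -1.0, 3.2]
opening: 0.055
```

```bash
python3 -c "
from h import *
s=manip.sense(); print(s['tcp_pos'],s['force'],s['ft_torque'],s['opening']); rel([0.5637,0.1598,0.075],153.4); f,P,c=cam('wrist'); save('w3',f,1)"
```

```text
[0.56358646 0.15928613 0.07343697] [-0.17790564 -1.02616193  3.18311522] [ 0.00999889  0.06605847 -0.16496536] 0.054822290570640184
shift [ 0.1  0.5 -1.6] rot [ 0.0003  0.0001 -0.0001]
```

View pics/w3.png

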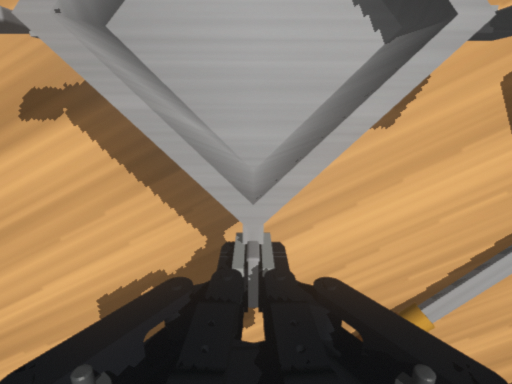

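The grip is good: the ear is between the pads at (252,260), and the opening is 0.055. Now I'll peel by rotating about the far corner, whose pivot is 201 mm along tool +x and 13 mm below the TCP.

play_rows:
  moves:
    - [[0.2,0,-3,0,-0.015,0,0],[0.5,0,-6,0,-0.03,0,0],[0.8,0,-9,0,-0.045,0,0],[1.2,0,-12,0,-0.06,0,0],[1.6,0,-15,0,-0.075,0,0],[2,0,-18,0,-0.09,0,0],[2.5,0,-21,0,-0.105,0,0],[3,0,-24,0,-0.12,0,0],[3.8,0,-28,0,-0.14,0,0],[3.8,0,-28,0,-0.14,0,0],[3.8,0,-28,0,-0.14,0,0],[3.8,0,-28,0,-0.14,0,0]]
  force: 110

```text
time: 5.6
tcp_pos: [0.56, 0.1608, 0.1013]
tool_rot: [0.068, 0.229, 0.971, -0.016]
force: [1.4, -0.1, -1.6]
opening: 0.055
```

```bash
cat > chk.py <<'E'
from h import *
import sys
s=manip.sense(); print(s['tcp_pos'],s['force'],s['ft_torque'],s['opening'])
f,P,c=cam('wrist'); save(sys.argv[1]+"w",f,1)
f,P,c=cam('side'); save(sys.argv[1]+"s",f[180:320,140:340],4)
Q=P[180:320,140:340].reshape(-1,3); 
ctr=np.array([0.466,0.2093]); a=np.radians(-26.6); d=np.array([np.cos(a),np.sin(a)]); n=np.array([-d[1],d[0]])
L=(Q[:,:2]-ctr)@d; t=(Q[:,:2]-ctr)@n
k=(abs(L)<.035)&(abs(t)<.035)&(Q[:,2]>.03); A=np.c_[L[k],t[k],np.ones(k.sum())]; print("pan plane dz/dx,dz/dy,z0",np.linalg.lstsq(A,Q[k][:,2],rcond=None)[0].round(4),k.sum())
k=(L<-.078)&(L>-.094)&(abs(t)<.015); print("far corner z pcts",np.percentile(Q[k][:,2],[50,90,98]).round(4))
E
python3 chk.py c1
```

```text
[0.55995178 0.16076668 0.10125795] [ 1.41130958 -0.13240307 -1.57212065] [0.11344794 0.03941869 0.00944068] 0.055205743695459324
pan plane dz/dx,dz/dy,z0 [0.1435 0.0044 0.0579] 564
far corner z pcts [0.0475 0.0689 0.071 ]
```

View pics/c1s.png

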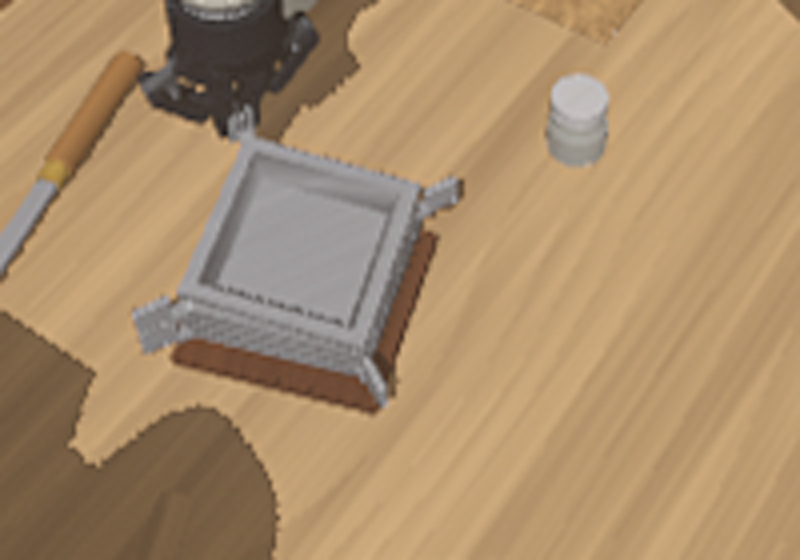

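The pan is tilted 0.1435 rad and its centre has risen 14 mm, which fits pivoting on the far corner. Now I'll lift straight up, then level.

play_rows:
  moves:
    - [[-0.7,0,-5,0,0,0,0],[-1.4,0,-10,0,0,0,0],[-2.8,0,-20,0,0,0,0],[-4.2,0,-30,0,0,0,0],[-5.6,0,-40,0,0,0,0],[-7,0,-50,0,0.02,0,0],[-8.5,0,-60,0,0.05,0,0],[-10,0,-70,0,0.08,0,0],[-11,0,-78,0,0.11,0,0],[-11,0,-78,0,0.14,0,0],[-11,0,-78,0,0.14,0,0],[-11,0,-78,0,0.14,0,0]]
  force: 110

```text
time: 6.7
tcp_pos: [0.5606, 0.1602, 0.1808]
tool_rot: [0.001, 0.23, 0.973, 0.0]
force: [-0.3, -0.8, -1.7]
opening: 0.051
```

```bash
python3 chk.py c2; python3 -c "
from h import *
print(manip.sense()['joint_pos'].round(2))
a=np.radians(-26.6); rel([0.496+.1075*np.cos(a),-.2+.1075*np.sin(a),.18],153.4)
b=np.radians(-72); rel([0.496+.1075*np.cos(b),-.2+.1075*np.sin(b),.18],108)"
```

```text
[0.56057831 0.16024645 0.18078956] [-0.26896028 -0.78958162 -1.73261071] [-0.07919947 -0.11217478 -0.02649673] 0.05122933793057452
pan plane dz/dx,dz/dy,z0 [ 0.4371 -0.4089  0.1063] 978
far corner z pcts [0.058  0.1742 0.1754]
[ 0.05  0.57 -0.57  1.98  0.45  0.73  0.32]
shift [-211.9 -351.3    0.4] rot [-0.0004  0.0003  0.0009]
shift [-1.798e+02 -4.278e+02  4.000e-01] rot [-2.000e-04  4.000e-04  7.933e-01]
```

The far rim is at 0.1754, against 0.1755 expected if level, and the wrist carries about 1.7 N. Now I'll carry the tray over to the pad.

play_rows:
  moves:
    - [[-3,-5,0,0,0,0,0],[-9,-15,0,0,0,0,0],[-18,-30,0,0,0,0,0],[-29,-48,0,0,0,0,0],[-40,-66,0,0,0,0,0],[-51,-84,0,0,0,0,0],[-62,-102,0,0,0,0,0],[-72,-120,0,0,0,0,0],[-83,-138,0,0,0,0,0],[-94,-156,0,0,0,0,0],[-105,-174,0,0,0,0,0],[-116,-192,0,0,0,0,0]]
  force: 110

```text
time: 7.8
tcp_pos: [0.5773, -0.065, 0.1798]
tool_rot: [-0.0, 0.23, 0.973, -0.001]
force: [0.7, -0.3, -0.5]
opening: 0.053
```

play_rows:
  moves:
    - [[-11,-18,0,0,0,0,0],[-22,-36,0,0,0,0,0],[-33,-54,0,0,0,0,0],[-43,-72,0,0,0,0,0],[-54,-90,0,0,0,0,0],[-65,-108,0,0,0,0,0],[-75,-124,0,0,0,0,0],[-83,-138,0,0,0,0,0],[-90,-149,0,0,0,0,0],[-94,-156,0,0,0,0,0],[-96,-159,0,0,0,0,0],[-96,-159,0,0,0,0,0]]

```text
time: 8.8
tcp_pos: [0.5924, -0.2487, 0.1799]
tool_rot: [-0.0, 0.23, 0.973, -0.0]
force: [0.9, -0.2, -1.5]
opening: 0.054
```

play_rows:
  moves:
    - [[0,0,0,0,0,0,0],[0,0,0,0,0,0,0],[0,0,0,0,0,0,0],[0,0,0,0,0,0,0],[0,0,0,0,0,0,0],[0,0,0,0,0,0,0],[0,0,0,0,0,0,0],[0,0,0,0,0,0,0],[0,0,0,0,0,0,0],[0,0,0,0,0,0,0]]

```text
time: 9.63
tcp_pos: [0.5927, -0.2479, 0.18]
tool_rot: [-0.0, 0.23, 0.973, 0.0]
force: [0.5, -0.7, -1.3]
opening: 0.056
```

```bash
python3 - <<'E'
from h import *
s=manip.sense(); print(s['tcp_pos'],s['tool_rot'].round(3),s['force'],s['opening'],abs(s['qvel']).max())
for n in ("scene","side"):
    f,P,c=cam(n); save("f"+n,f,1.5)
    ctr=np.array([.496,-.2]); Q=P.reshape(-1,3)
    k=(np.hypot(*(Q[:,:2]-ctr).T)<.13)&(Q[:,2]>.12)&(Q[:,2]<.19)
    k2=k&(np.hypot(*(Q[:,:2]-ctr).T)<.04); A=np.c_[Q[k2][:,:2]-ctr,np.ones(k2.sum())]
    print(n,k2.sum(),"pan slopes,z",np.linalg.lstsq(A,Q[k2][:,2],rcond=None)[0].round(3))
    r=Q[k&(Q[:,2]>.165)&(Q[:,2]<.179)&(np.hypot(*(Q[:,:2]-ctr).T)<.1)]
    print("rim rect",cv2.minAreaRect(r[:,:2].astype(np.float32)),"z",np.percentile(r[:,2],[50,95]))
E
```

```text
[ 0.59266607 -0.24794455  0.18004368] [-0.     0.23   0.973  0.   ] [ 0.52961271 -0.73414381 -1.2926258 ] 0.0557551563357415 0.0016177312578686996
scene 313 pan slopes,z [-0.002  0.007  0.152]
rim rect ((0.4991259276866913, -0.20115496218204498), (0.1426461935043335, 0.1379299908876419), 19.20077896118164) z [0.17282928 0.17749566]
side 287 pan slopes,z [0.003 0.004 0.151]
rim rect ((0.5045246481895447, -0.19943517446517944), (0.14715903997421265, 0.1485586017370224), 18.430578231811523) z [0.17261087 0.17560386]
```

View pics/fscene.png

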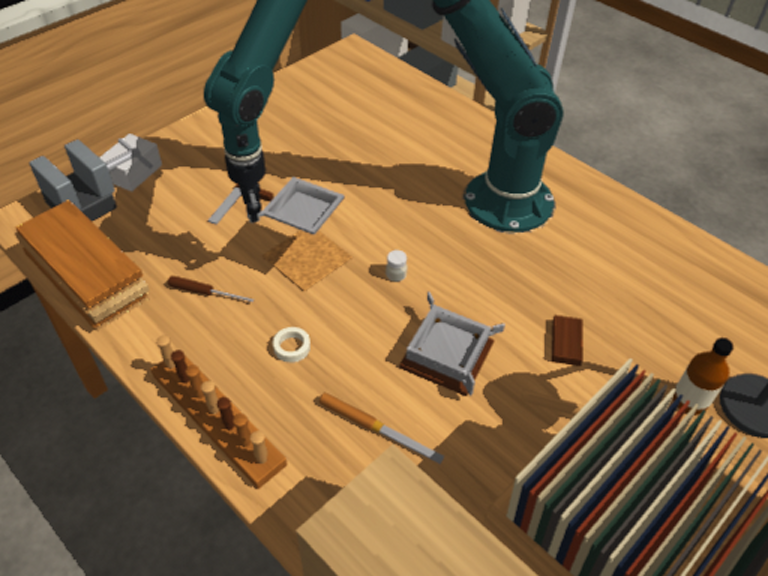

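The tray at (303,203) is held level, with its pan at 0.151 m and its centre within about 5 mm of the pad centre. The other items are where they started. Handing in.

```bash
python3 -c "
from bench import job, manip
print(job.hand_in()); s=manip.sense(); print(s['time'],s['tcp_pos'],s['opening'])"
```

```text
the job is handed in; nothing more can be done
None
the job is handed in; nothing more can be done
```

The job is handed in with the tray still gripped, level and open side up over the cork pad. The hand-in reported no verdict.

- **Peel:** I gripped the ear across its 6 mm and tipped the tray about its far corner. The camera measured a pan tilt of 0.14 rad, with the ear about 28 mm up and the far corner still resting on the stack.
- **Lift and carry:** I then lifted it straight off, levelled it and carried it to the pad. After the lift the far rim stood at 0.175 m, so it was clear of the stack.
- **Final pose:** The last checks from both cameras put the pan at 0.151–0.152 m, about 145 mm above the pad. The slope was below 0.01 and the arm was still. The wrist carried about 1.3 N; the tray's weight is 1.5 N.
- **Bystanders:** In the final scene picture they look unmoved. I did not measure them.
- **Disagreement:** The two cameras put the tray's centre about 5 mm apart, and the pad's centre about 7 mm apart. Counting both, the tray's offset from the pad is at most about 13 mm, against the 50 mm allowed.

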